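# Set the shut height of the stoppering press with a setting block

### The arm

A 6-joint arm with a two-finger parallel gripper is mounted at the origin on a cart in front of the work surface, level with it; the furniture and walls round the work are solid. World frame = base frame: x ahead of the robot, y to its left, z up, the work surface at z = 0. Lengths are in m, angles in rad, forces in N, time in s.
With the tool pointing down it reaches from about 0.2 to 0.875 m from the base axis. Payload 3.4 kg.
Tool frame: the origin (TCP) lies at the very end of the fingers, on their centre line; the grasp point (between the pads) lies 19 mm behind it; z points along the fingers, y is the line along which they close (so a half turn about z gives the same grasp; the last joint's range is limited). The gripper opens to 94 mm and grips with 3 to 60 N. Pads are 16 mm wide; open, the fingers measure 119 mm over their backs; the gripper's body (75 mm by 177 mm) begins 78 mm behind the grasp point.
Start: joints at [1.222, 0.276, 1.505, -0, 1.361, -0.121], TCP at [0.13, 0.56, 0.205] pointing down, gripper open.
Joint ranges: [-2.89, 2.89], [-0.75, 2.08], [0.22, 2.7], [-1.18, 4.32], [0.11, 2.71], [-2.7, 2.7]. Speed limits (rad/s): [2.57, 2.57, 3.14, 3.14, 3.14, 3.14].

### API

Orientations are given as a unit quaternion [x, y, z, w].
In Python, from station import move_pose, line_to, move_joints, gripper_to, pause, solve_ik, get_obs, snapshot, PlanningError, finish_job gives the robot as it stands. Calls block until the motion is done:
- move_pose(position, orientation): joint-space move of the TCP to a pose.
- line_to(position, attitude=None, rate=0.15): straight line of the TCP; attitude=None keeps the orientation; rate is the mean speed in m/s.
- move_joints(angles): joint-space move.
- gripper_to(opening): opening from 0.0 (shut) to 1.0 (fully open); the grip force is fixed at half the most; returns when the fingers have stopped.
- pause(seconds).
- solve_ik(position, orientation): joint angles nearest the present ones, or None.
- get_obs(): the state.
- snapshot(name): name is "scene" or "top" or "wrist"; returns a dict with "pixels" (420x560x3 uint8, red, green, blue), "fx", "fy", "cx", "cy" (pixels), "extrinsics" (4x4, takes a point from camera to world coordinates); the wrist camera has in their place "T_tool_cam" (4x4, takes a point from camera to tool coordinates, whose origin is the TCP and whose axes are the flange's). Camera axes: x right, y up, looking along -z (the intrinsics and any distortion apply to the point x, -y, -z); pixel columns grow to the right and rows downward; lengths in m; the calibration is good to about 2 mm. A picture is of the moment at which its call begins: read the wrist's pose just before it. There is no depth.
A pose or a line that the arm cannot do raises PlanningError and nothing moves.
- finish_job(): hands the job in; it is judged then, once.
The state is a dict: "time": time; "joint_positions": joint angles; "dq": joint speeds; "tau": joint torques, N m; "tool_pos": TCP position; "ee_rot": TCP orientation; "force": force on the tool from outside, world axes, zero at the start; "moment": the same for the moment, N m; "gripper_width": opening from 0.0 (shut) to 1.0 (fully open); "grasp_force": force on a finger pad.
Only numpy, scipy, OpenCV 4.12 (cv2) and the standard library are available. Lean on these libraries where they do the work, as an engineer would, in place of code of your own. Each camera call takes 0.05 s, during which the arm holds its last target. There are 200 camera calls.

### The job

Set the shut height of the small stoppering press: stand the taller of the two steel setting blocks on its anvil under the stop screw, lengthwise into the press, then drop the square socket of the T-handle driver over the screw's head and turn it clockwise until the screw's foot just drags on the block, without forcing it. Put the driver fully home in its leaning stand, and only then draw the block out and stand it upright on the wooden board beside the shorter one, leaving the screw as set. Turn the screw with the driver only, never with the fingers, and do not shove the shorter block or the glassware and bottles about.

Things in the scene. Friction and masses are not known exactly. Their poses are not given: they have to be found in the camera images.
- anvil_top (a point): Point on the top face of the press's anvil, 24 mm above the worktop, straight below the screw's axis; x points into the press (from its open front to its column), z up. The anvil is a flat steel pad, 84 mm along x (-54 to +30) and 44 mm along y, on a grey base plate (x -75 to +115, y -60 to +60, 8 mm lower). The press does not move and is locked at the bottom of its stroke.
- press_nose (a point): Centre of the underside of the press's nose, a grey upright cylinder of radius 19 mm round the screw, from 59 to 111 mm over the anvil; axes as the anvil's. Behind it are a 40 mm wide head (up to 124 mm over the anvil) and a column from x = 61 mm; a lever with a ball hangs at the -y side there. A gripper holding the block under the nose must lean back 30 to 40 degrees from vertical, toward -x.
- screw_foot (a point): Centre of the flat underside of the stop screw's black rubber-cushioned foot (radius 8.5 mm, 7 mm thick), on the screw's axis. It turns and sinks with the screw; at the start it stands 43 to 46.5 mm over the anvil. The cushion gives 0.1 mm for each 1.5 N (2.5 mm at most), so set it about 0.3 to 1 mm past first touch on the block.
- screw_head (a point): Centre of the top of the stop screw's square head, 96 mm above the foot: 12 mm square, 14 mm tall, the top 2 mm narrowed to 9.5 mm, standing on a round flange of radius 9.5 mm above the press's nose. The point's x and y axes lie square to its sides and turn with the screw.
- stop_screw (a joint): Turn of the stop screw in rad, growing clockwise seen from above; each rad lowers the foot 1.592 mm (10 mm a turn). At 0 the foot is 46.5 mm over the anvil, so it meets the 40 mm block near 4.08. About 0.06 N m of friction holds it where it is left; it turns stiffer once it bears on the block.
- driver_bar (a point): Centre of the black flat-sided cross-bar of the T-handle driver, where it is gripped: 12 mm thick along the point's x, 64 mm long along y, 16 mm high along z. z runs up the driver's axis. Below the bar are a shank of radius 4.5 mm and, from 48 mm above the mouth down, a steel barrel of radius 12 mm. 140 g. In its stand it lies loose, leaning 30 to 34 degrees, the handle toward the stand's -x side.
- driver_mouth (a point): Centre of the driver's open lower end, 78 mm below the bar's centre along the driver's axis. The socket is 13 mm square and 17 mm deep, its sides parallel to and across the cross-bar, so it fits the screw's 12 mm head at every quarter turn.
- driver_home (a point): Point fixed to the driver's stand where the bar's centre lies when the driver is fully home. The stand, a grey plate 108 x 74 x 10 mm with a leaning tube (inner radius 14.3 mm, flared mouth, 46 mm deep), does not move. The point's x and y are level, z vertical; the tube's axis upward is (-0.5, 0, 0.866) in this frame, its mouth 32 mm down that axis from the point. The bar lies along y.
- block_tall_mid (a point): Centre of the taller setting block: a plain steel block 70 mm long along its x, 25 mm thick along y and 40 mm high along z, with a 14 mm hole through the middle of its large faces. 320 g.
- block_short_mid (a point): Centre of the shorter setting block, like the other but 30 mm high, not used. 240 g.
- block_board: Wooden board that the blocks stand on, 145 mm along its x, 120 mm along its y, 12 mm high; origin at the centre of its underside. It does not move. The blocks stand on it side by side, their length along its x, about 64 mm apart along y.
- weighing_bottle: Bystander: small glass weighing bottle with lid, 42 x 42 x 62 mm, origin at the centre of its underside.
- crucible: Bystander: white porcelain crucible with lid, 45 x 45 x 50 mm, origin at the centre of its underside.
- cylinder: Bystander: tall glass measuring cylinder, 55 x 56 x 195 mm, origin at the centre of its underside.
- amber_bottle: Bystander: amber glass bottle, 62 x 62 x 125 mm, origin at the centre of its underside.
- dropper: Bystander: dropper bottle with red bulb, 42 x 42 x 119 mm, origin at the centre of its underside.
- flask: Bystander: stoppered conical flask, 68 x 68 x 130 mm, origin at the centre of its underside.
Not all that is in view belongs to the job. Leave any blue or orange look-alike of the part that bears block_tall_mid alone.

How it is judged:
On the way, in this order (a step that is already met when the one before it is completed fails the run):
1. the taller block stands upright on the anvil, under the screw's foot (x of block_tall_mid in the frame of anvil_top between -0.032 and 0.032 m and y of block_tall_mid in the frame of anvil_top between -0.012 and 0.012 m and z of block_tall_mid in the frame of anvil_top between 0.017 and 0.0225 m and angle between block_tall_mid's own z axis and vertical below 0.06 rad and angle between the x axis of block_tall_mid and the x axis of anvil_top, either way round below 0.35 rad and contact force between the fingers and block_tall below 0.5 N), for 0.2 s.
2. the driver's socket is down over the screw's square head (horizontal distance between driver_mouth and screw_head below 0.003 m and z of driver_mouth in the frame of screw_head below -0.005 m and angle between driver_bar's own z axis and vertical below 0.1 rad), for 0.1 s.
3. turned down with the driver, the screw's foot drags on the block (contact force between stop_screw and block_tall above 0.5 N and z of driver_mouth in the frame of screw_head below -0.004 m and horizontal distance between driver_mouth and screw_head below 0.004 m and x of block_tall_mid in the frame of anvil_top between -0.032 and 0.032 m), for 0.2 s.
4. the driver is home in its stand, the block still under the screw (distance between driver_bar and driver_home below 0.009 m and contact force between the fingers and driver below 0.5 N and x of block_tall_mid in the frame of anvil_top between -0.032 and 0.032 m and y of block_tall_mid in the frame of anvil_top between -0.015 and 0.015 m), for 0.1 s.
At the end, for the whole second after the job is handed in: The screw's foot stands 38.7 to 40.6 mm over the anvil; the taller block stands upright and at rest on the wooden board (centre within 55 mm of the board's middle along both sides); the shorter one stands on it too; the driver is home in its stand (bar within 9 mm of its place) (z of screw_foot in the frame of anvil_top between 0.0387 and 0.0406 m and x of block_tall_mid in the frame of block_board between -0.055 and 0.055 m and y of block_tall_mid in the frame of block_board between -0.055 and 0.055 m and z of block_tall_mid in the frame of block_board between 0.029 and 0.0345 m and angle between each of block_tall_mid, block_short_mid's own z axis and vertical below 0.06 rad and linear speed of block_tall below 0.02 m/s and distance between driver_bar and driver_home below 0.009 m and y of block_short_mid in the frame of block_board between -0.055 and 0.055 m); the robot touches nothing.
It fails at once if the screw is forced down on the block (over 30 N) (contact force between stop_screw and block_tall above 30 N and contact force between the fingers and block_tall below 0.5 N).
It fails at once if the fingers turn or push the screw itself (contact force between the fingers and stop_screw above 1.5 N).
It fails at once if the shorter block is shoved more than 15 mm (distance of block_short_mid from where it was at the start of the episode above 0.015 m).
It fails at once if a bottle, flask, cylinder or crucible is shoved more than 20 mm (distance of any of weighing_bottle, crucible, cylinder, amber_bottle, dropper, flask from where it was at the start of the episode above 0.02 m).
It also fails if it takes over 72 s, if anything falls off the work surface, if the arm or the gripper's body presses on something with over 40 N, if the wrist force passes 120 N, or if a joint passes its speed limit or range.

## Working session

There is one attempt and no reset: what is moved stays moved. The work goes in short steps, each a Python script; the robot and the scene stay as the last script left them, time stands still between calls to the robot, and variables do not carry over. Pictures are saved under pics/ and viewed, at most 10 in all, crops included, and the job is handed in when it is done.

```bash
ls; mkdir -p pics
python3 - <<'E'
from station import *
import cv2,numpy as np
for n in ["scene","top"]:
    s=snapshot(n); cv2.imwrite(f"pics/{n}0.png",s["pixels"][:,:,::-1])
    print(n,{k:np.round(v,4).tolist() for k,v in s.items() if k!="pixels"})
o=get_obs();print(o)
E
```

```text
pics
scene {'fx': 477.4798, 'fy': 477.4798, 'cx': 287.6643, 'cy': 211.5181, 'extrinsics': [[0.6363, 0.4736, -0.609, -0.2073], [-0.7712, 0.3694, -0.5185, -0.5593], [-0.0206, 0.7995, 0.6003, 0.8095], [0.0, 0.0, 0.0, 1.0]]}
top {'fx': 402.7088, 'fy': 402.7088, 'cx': 277.4407, 'cy': 207.7757, 'extrinsics': [[-0.0168, 0.9946, -0.1025, 0.4025], [-0.9996, -0.0188, -0.019, 0.0167], [-0.0208, 0.1021, 0.9946, 1.1262], [0.0, 0.0, 0.0, 1.0]]}
{'time': 0.1, 'joint_positions': array([ 1.22200777e+00,  2.76517886e-01,  1.50597034e+00, -8.57368475e-06,
        1.36072481e+00, -1.21007068e-01]), 'dq': array([-0.0002516 ,  0.00030103, -0.00225015, -0.00067551, -0.00014625,
       -0.00014035]), 'tau': array([ 2.18254456e-03, -4.05457842e+01, -2.37778401e+01,  7.03935209e-02,
        3.00893036e-02, -5.31581418e-05]), 'tool_pos': array([0.12968359, 0.55966754, 0.20471359]), 'ee_rot': array([ 1.13643762e-01,  9.93521232e-01, -7.88914577e-04, -1.84489373e-04]), 'force': array([-0.45674561, -0.63465011, -0.17586015]), 'moment': array([0.04989213, 0.00273807, 0.04532901]), 'grasp_force': 0.0, 'gripper_width': 0.999436900104537}
```

View pics/scene0.png

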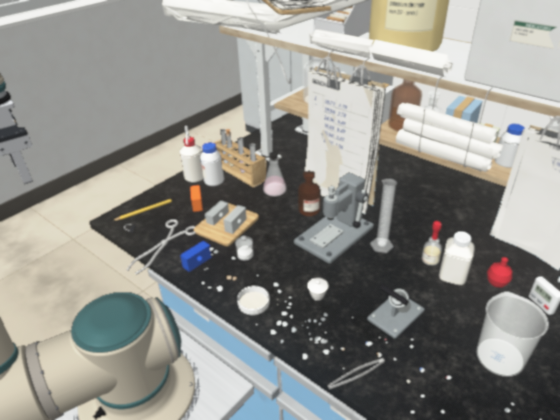

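View pics/top0.png

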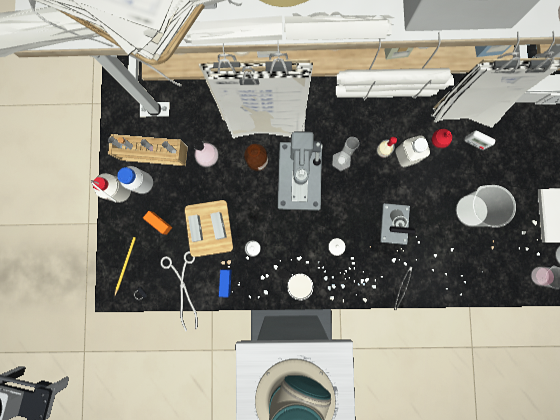

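Top view: the two steel blocks stand on the board at (195,227) and (222,226). The look-alikes are blue at (224,283) and orange at (156,222). The press is at (300,175) and the driver stand at (396,224). Next is one composite of close crops.

Run:
```python
import cv2,numpy as np
t=cv2.imread("pics/top0.png");s=cv2.imread("pics/scene0.png")
def c(im,x,y,w,h,k=4):return cv2.resize(im[y:y+h,x:x+w],(400,300),interpolation=cv2.INTER_CUBIC)
a=np.hstack([c(t,165,190,80,60),c(t,260,130,120,90)]);b=np.hstack([c(s,185,190,80,60),c(t,360,195,80,60)])
cv2.imwrite("pics/comp1.png",np.vstack([a,b]))
```

```text
(no output)
```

View pics/comp1.png

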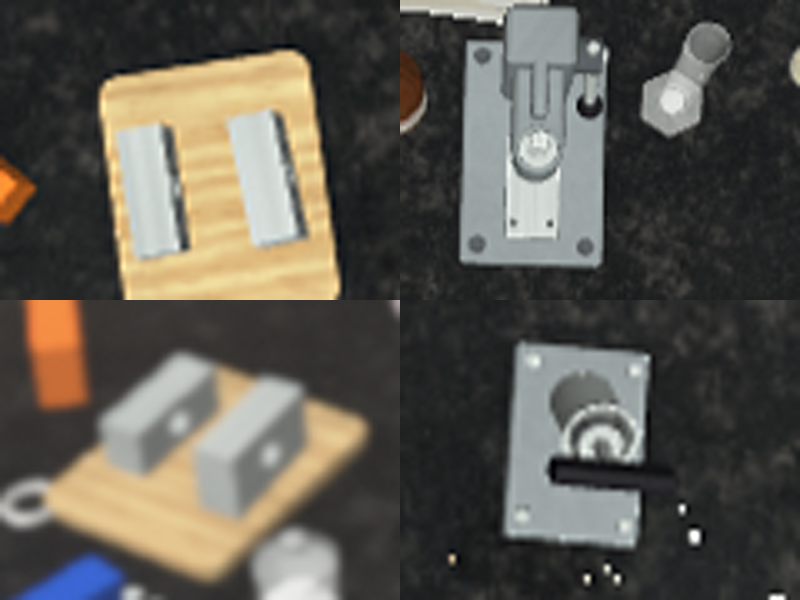

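The crops show the right-hand block (top view, about 222,226) standing clearly taller in the scene view, so that is the target. The left block is the shorter one. The press opens toward the robot, and the driver's bar leans toward the robot. Next come coarse positions from the top camera.

```bash
cat > h.py <<'E'
from station import *
import cv2,numpy as np
from scipy.spatial.transform import Rotation as R
from scipy.optimize import least_squares
def ray(c,T,u,v):
    d=np.array([(u-c["cx"])/c["fx"],-(v-c["cy"])/c["fy"],-1.]);return T[:3,3],T[:3,:3]@d
def onz(c,T,u,v,z):
    o,d=ray(c,T,u,v);return o+d*(z-o[2])/d[2]
def proj(c,T,P):
    p=(np.atleast_2d(P)-T[:3,3])@T[:3,:3];return np.c_[c["cx"]+c["fx"]*p[:,0]/-p[:,2],c["cy"]-c["fy"]*p[:,1]/-p[:,2]]
def Ttool(o):
    T=np.eye(4);T[:3,:3]=R.from_quat(o["ee_rot"]).as_matrix();T[:3,3]=o["tool_pos"];return T
def wrist(name):
    import pickle
    o=get_obs();s=snapshot("wrist");s["T"]=Ttool(o)@s["T_tool_cam"]
    cv2.imwrite(f"pics/{name}.png",s["pixels"][:,:,::-1]);pickle.dump(s,open(f"pics/{name}.pkl","wb"));return s
def down(yaw,lean=0,axis=None):
    """tool z down, tool y (closing) at world angle yaw+90deg, i.e. tool x along yaw; then leaned about `axis`"""
    r=R.from_euler('z',yaw)*R.from_euler('x',np.pi)
    if lean: r=R.from_rotvec(np.array(axis)*lean)*r
    return r.as_quat()
E
python3 - <<'E'
from h import *
s=snapshot("top");T=s["extrinsics"]
for n,u,v,z in [("base bl",278,208.9,.016),("br",320.6,210,.016),("tl",280,142.6,.016),("tr",322,143.5,.016),
 ("anvil fl",291.5,200.8,.024),("anvil fr",307.2,201.6,.024),("head",301.5,174,.135),
 ("tall nl",216,238.6,.052),("nr",221,238,.052),("fl",211,213.6,.052),("fr",215.3,212.3,.052),
 ("sh nl",191.8,241.2,.042),("sh fr",198,215,.042),("board tl",185.5,205,.012),("board tr",226,201,.012),("board r",232.5,248,.012),
 ("plate tl",383.5,204,.01),("tr",410,206,.01),("bl",381,237.3,.01),("br",407.5,239,.01),("bar l",390.3,229,.085),("bar r",414.5,231,.085)]:
    print(n,np.round(onz(s,T,u,v,z),3))
w=snapshot("wrist");print(np.round(w["T_tool_cam"],4).tolist(),w["fx"],w["cx"],w["cy"])
E
```

```text
base bl [0.514 0.036 0.016]
br [ 0.508 -0.081  0.016]
tl [0.701 0.028 0.016]
tr [ 0.696 -0.09   0.016]
anvil fl [ 0.535 -0.001  0.024]
anvil fr [ 0.532 -0.044  0.024]
head [ 0.588 -0.026  0.135]
tall nl [0.434 0.203 0.052]
nr [0.435 0.189 0.052]
fl [0.501 0.216 0.052]
fr [0.504 0.204 0.052]
sh nl [0.428 0.27  0.042]
sh fr [0.499 0.253 0.042]
board tl [0.53  0.295 0.012]
board tr [0.539 0.181 0.012]
board r [0.408 0.164 0.012]
plate tl [ 0.522 -0.256  0.01 ]
tr [ 0.516 -0.329  0.01 ]
bl [ 0.43  -0.246  0.01 ]
br [ 0.425 -0.318  0.01 ]
bar l [ 0.449 -0.253  0.085]
bar r [ 0.443 -0.314  0.085]
[[0.0004, 0.9721, 0.2346, 0.0674], [1.0, -0.0004, -0.0001, 0.0007], [-0.0, 0.2346, -0.9721, -0.1788], [0.0, 0.0, 0.0, 1.0]] 324.6441669549476 280.58455414018533 205.97017088600907
```

Run:
```python
from h import *
q=down(np.pi)
for n,p in [("wb",(.487,.225,.16)),("wp",(.60,-.026,.245)),("ws",(.487,-.285,.17))]:
    move_pose(p,q); s=wrist(n); print(n,get_obs()["time"],np.round(s["T"][:3,3],3))
I=[cv2.imread(f"pics/{n}.png") for n in("wb","wp","ws")]
cv2.imwrite("pics/comp2.png",np.vstack([np.hstack([cv2.resize(i,(400,300),interpolation=cv2.INTER_AREA) for i in I[:2]]),np.hstack([cv2.resize(I[2],(400,300),interpolation=cv2.INTER_AREA)]*2)]))
```

```text
wb 2.0417 [0.419 0.226 0.339]
wp 3.2 [ 0.532 -0.024  0.423]
ws 4.375 [ 0.42  -0.284  0.349]
```

View pics/comp2.png

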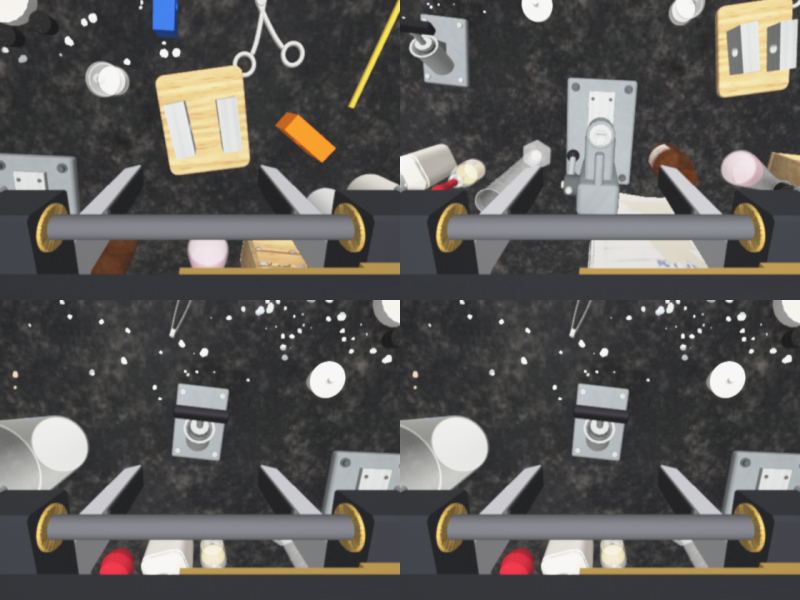

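Wrist composite: the blocks are at about (180,130) and (228,122) in the left tile, the press head at (600,135), and the driver bar at (200,412). I'll enlarge these for corner picks.

Run:
```python
import cv2,numpy as np
I={n:cv2.imread(f"pics/{n}.png") for n in("wb","wp","ws")}
def c(n,x,y,w,h):return cv2.resize(I[n][y:y+h,x:x+w],(400,300),interpolation=cv2.INTER_CUBIC)
cv2.imwrite("pics/comp3.png",np.vstack([np.hstack([c("wb",220,120,120,90+0),c("wp",226,105,120,90)]),np.hstack([c("wp",256,165,48,36),c("ws",225,115,120,90)])]))
```

```text
(no output)
```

View pics/comp3.png

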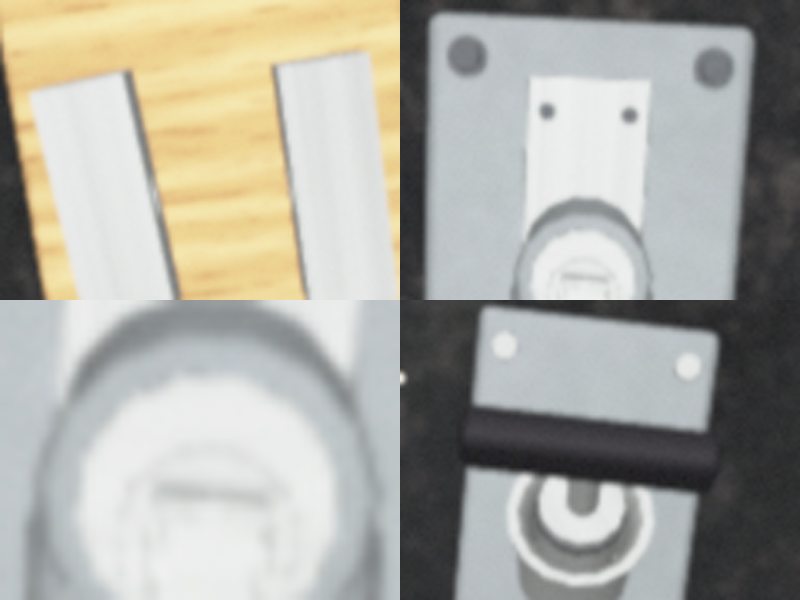

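Run:
```python
from h import *
import pickle
L=lambda n:pickle.load(open(f"pics/{n}.pkl","rb"))
b,p,s=L("wb"),L("wp"),L("ws")
f=lambda c,u,v,z:onz(c,c["T"],u,v,z)
nl,nr,l2,r2=[f(b,*x,.052) for x in[(229,147.6),(257.2,141.6),(243.4,210),(271.6,210)]]
print("tall near",nl,nr,"w",np.linalg.norm(nl-nr))
for a,c in((nl,l2),(nr,r2)):print("yaw",np.arctan2(*(c-a)[1::-1]))
d=nr-nl;print("yaw w",np.arctan2(-d[0],d[1]))
s1=f(b,220+275*.3,120+68*.3,.042);s2=f(b,220+368*.3,120+53*.3,.042);print("short near",s1,s2,np.linalg.norm(s1-s2))
for n,u,v,z in[("bFL",235.6,109.5,.016),("bFR",331.6,114,.016),("bL",234.1,195,.016),("bR",326.8,195,.016),("aL",265,128.1,.024),("aR",301,129,.024),("hd l",274.6,187.8,.164),("hd r",287.8,188.6,.164)]:print(n,np.round(f(p,u,v,z),4))
for n,u,v in[("pFL",249.9,117.4),("pFR",319.8,124.9)]:print(n,np.round(f(s,u,v,.01),4))
for n,u,v in [("ring",279,181)]:
  for z in(.05,.06):print(n,z,np.round(f(s,u,v,z),4))
o,d=ray(s,s["T"],281.4,159.4);print("bar by size",o+d*.2775)
t=snapshot("top")
for z in(.08,.09,.1):print(z,"bar wrist",np.round(f(s,281.4,159.4,z),4),"top",np.round(onz(t,t["extrinsics"],402.4,228.7,z),4))
o2=get_obs();print(o2["time"])
```

```text
tall near [0.43642693 0.18140228 0.052     ] [0.4312628  0.20605407 0.052     ] w 0.025186877561219272
yaw 0.19557669713644868
yaw 0.19631692975453008
yaw w 0.2064971863095235
short near [0.43056613 0.24600885 0.042     ] [0.42658657 0.27089435 0.042     ] 0.02520168769413357
bFL [ 0.5107 -0.0781  0.016 ]
bFR [0.5157 0.0378 0.016 ]
bL [ 0.6157 -0.0832  0.016 ]
bR [0.6156 0.0354 0.016 ]
aL [ 0.5324 -0.0425  0.024 ]
aR [0.5334 0.0006 0.024 ]
hd l [ 0.5794 -0.0288  0.164 ]
hd r [ 0.5801 -0.0181  0.164 ]
pFL [ 0.4108 -0.3145  0.01  ]
pFR [ 0.418  -0.2438  0.01  ]
ring 0.05 [ 0.469 -0.285  0.05 ]
ring 0.06 [ 0.4674 -0.2849  0.06  ]
bar by size [ 0.44710015 -0.28282731  0.07008734]
0.08 bar wrist [ 0.4462 -0.2829  0.08  ] top [ 0.4499 -0.285   0.08  ]
0.09 bar wrist [ 0.4452 -0.2829  0.09  ] top [ 0.4495 -0.2821  0.09  ]
0.1 bar wrist [ 0.4442 -0.2829  0.1   ] top [ 0.449  -0.2793  0.1   ]
4.425
```

```bash
cat >> h.py <<'E'
LEAN=np.radians(36)
def lean(yaw,L=LEAN): return (R.from_euler('z',yaw)*R.from_euler('y',-L)*R.from_euler('z',np.pi)*R.from_euler('x',np.pi)).as_quat()
def tcp(g,q,back=0.): # grasp point -> TCP, optionally backed off along the tool
    return np.array(g)+(0.019-back)*R.from_quat(q).as_matrix()[:,2]
BLK=np.array([.468,.2012]);BY=.198
ANV=np.array([.587,-.024]);PY=-.043
u2=lambda y:np.array([np.cos(y),np.sin(y)])
def st(m=""):
    o=get_obs();print(m,round(o["time"],2),np.round(o["tool_pos"],4),"F",np.round(o["force"],2),"M",np.round(o["moment"],2),"w",round(o["gripper_width"],3),"g",round(o["grasp_force"],1));return o
E
python3 - <<'E'
from h import *
q=lean(BY);g=np.r_[BLK-.020*u2(BY),.037]
gripper_to(.5)
move_pose(tcp(g,q,.12),q);st("pre")
line_to(tcp(g,q),rate=.12);st("at")
gripper_to(0.);st("grip")
line_to(tcp(g,q)+[0,0,.05],rate=.1);st("lift")
wrist("g1")
q2=lean(PY)
for x in(-.13,-.032): print(solve_ik(tcp(np.r_[ANV+x*u2(PY),.0505],q2),q2))
E
```

```text
pre 7.05 [0.3914 0.1856 0.1193] F [ 0.52 -0.66  0.2 ] M [0.01 0.25 0.01] w 0.496 g 0.0Traceback (most recent call last):
  File "<stdin>", line 5, in <module>
station.PlanningError: the arm cannot follow that straight line within its joint ranges
```

Run:
```python
from h import *
print(np.round(get_obs()["joint_positions"],2))
F=R.from_euler('z',np.pi)
for nm,y,P,h in(("blk",BY,BLK-.02*u2(BY),.037),("anv",PY,ANV-.032*u2(PY),.0505),("anvpre",PY,ANV-.13*u2(PY),.0505)):
  for L in(30,36,40):
    for fl in(0,1):
      q=lean(y,np.radians(L)); 
      if fl:q=(R.from_quat(q)*F).as_quat()
      for b in(.12,0):
        s=solve_ik(tcp(np.r_[P,h],q,b),q);print(nm,L,fl,b,None if s is None else np.round(s,2))
```

```text
[ 0.38 -0.1   2.41 -0.47  0.23 -0.96]
blk 30 0 0.12 [ 0.35 -0.09  2.3  -0.19  0.41 -1.27]
blk 30 0 0 None
blk 30 1 0.12 [ 0.35 -0.09  2.3  -0.19  0.41  1.87]
blk 30 1 0 None
blk 36 0 0.12 [ 0.38 -0.1   2.41 -0.47  0.23 -0.96]
blk 36 0 0 [0.33 0.25 2.47 3.51 0.22 1.32]
blk 36 1 0.12 [ 0.38 -0.1   2.41 -0.47  0.23  2.18]
blk 36 1 0 [ 0.33  0.25  2.47  3.51  0.22 -1.82]
blk 40 0 0.12 [ 0.41 -0.1   2.49 -1.16  0.15 -0.26]
blk 40 0 0 [0.34 0.29 2.54 3.39 0.39 1.45]
blk 40 1 0.12 None
blk 40 1 0 [ 0.34  0.29  2.54  3.39  0.39 -1.69]
anv 30 0 0.12 [-0.26 -0.01  2.19  0.25  0.46 -1.99]
anv 30 0 0 [-0.23  0.26  2.24  0.64  0.15 -2.37]
anv 30 1 0.12 [-0.26 -0.01  2.19  0.25  0.46  1.15]
anv 30 1 0 [-0.23  0.26  2.24  0.64  0.15  0.77]
anv 36 0 0.12 [-0.3  -0.04  2.31  0.54  0.3  -2.3 ]
anv 36 0 0 [-0.25  0.27  2.34  2.18  0.15  2.36]
anv 36 1 0.12 [-0.3  -0.04  2.31  0.54  0.3   0.84]
anv 36 1 0 [-0.25  0.27  2.34  2.18  0.15 -0.78]
anv 40 0 0.12 None
anv 40 0 0 [-0.26  0.29  2.4   2.6   0.27  1.93]
anv 40 1 0.12 [-0.33 -0.04  2.39  1.02  0.22  0.33]
anv 40 1 0 [-0.26  0.29  2.4   2.6   0.27 -1.21]
anvpre 30 0 0.12 [-0.37 -0.19  2.34  0.33  0.52 -2.14]
anvpre 30 0 0 None
anvpre 30 1 0.12 [-0.37 -0.19  2.34  0.33  0.52  1.  ]
anvpre 30 1 0 [-0.3   0.14  2.44  1.16  0.14  0.19]
anvpre 36 0 0.12 [-0.46 -0.24  2.45  0.63  0.41 -2.51]
anvpre 36 0 0 [-0.33  0.17  2.54  2.35  0.24  2.11]
anvpre 36 1 0.12 [-0.46 -0.24  2.45  0.63  0.41  0.64]
anvpre 36 1 0 [-0.33  0.17  2.54  2.35  0.24 -1.03]
anvpre 40 0 0.12 None
anvpre 40 0 0 [-0.36  0.21  2.61  2.6   0.4   1.83]
anvpre 40 1 0.12 [-0.55 -0.25  2.53  0.96  0.39  0.25]
anvpre 40 1 0 [-0.36  0.21  2.61  2.6   0.4  -1.31]
```

```bash
cat >> h.py <<'E'
def lean2(yaw,L=40): return (R.from_euler('z',yaw)*R.from_euler('y',-np.radians(L))*R.from_euler('x',np.pi)).as_quat()
E
python3 - <<'E'
from h import *
for dx,dz,L in((-.03,.1,60),(0,.1,60),(0,.1,50),(0,.07,50),(0,.05,45),(-.03,.05,45),(-.03,.03,40),(0,.04,40),(-.05,0,40),(-.08,0,40)):
  q=lean2(BY,L);s=solve_ik(tcp(np.r_[BLK+(-.02+dx)*u2(BY),.037+dz],q),q);print("blk",dx,dz,L,None if s is None else np.round(s,2))
for dx,dz,L in((-.1,.1,50),(-.1,.03,40),(0,0,40),(-.06,0,40)):
  q=lean2(PY,L);s=solve_ik(tcp(np.r_[ANV+(-.032+dx)*u2(PY),.0505+dz],q),q);print("anv",dx,dz,L,None if s is None else np.round(s,2))
E
```

```text
blk -0.03 0.1 60 None
blk 0 0.1 60 None
blk 0 0.1 50 [ 0.38  0.06  2.52  3.56  0.34 -1.86]
blk 0 0.07 50 [ 0.38  0.17  2.58  3.43  0.49 -1.71]
blk 0 0.05 45 [ 0.36  0.17  2.54  3.46  0.36 -1.76]
blk -0.03 0.05 45 [ 0.38  0.14  2.59  3.49  0.39 -1.76]
blk -0.03 0.03 40 [ 0.36  0.16  2.54  3.54  0.27 -1.83]
blk 0 0.04 40 [ 0.34  0.16  2.47  3.61  0.21 -1.92]
blk -0.05 0 40 [ 0.38  0.26  2.64  3.4   0.46 -1.67]
blk -0.08 0 40 None
anv -0.1 0.1 50 [-0.45 -0.07  2.58  2.12  0.37 -0.86]
anv -0.1 0.03 40 [-0.36  0.09  2.55  2.27  0.27 -0.97]
anv 0 0 40 [-0.26  0.29  2.4   2.6   0.27 -1.21]
anv -0.06 0 40 [-0.31  0.24  2.53  2.62  0.35 -1.28]
```

```bash
cat >> h.py <<'E'
def bp(dx,dz,L=40): q=lean2(BY,L); return tcp(np.r_[BLK+(-.02+dx)*u2(BY),.037+dz],q),q
def ap(dx,dz,L=40): q=lean2(PY,L); return tcp(np.r_[ANV+(-.032+dx)*u2(PY),.049+dz],q),q
E
python3 - <<'E'
from h import *
j=solve_ik(*bp(0,.1,50)); c=get_obs()["joint_positions"]
a=c.copy();a[1]-=.3;move_joints(a)
b=j.copy();b[1]-=.3;move_joints(b);st("flip")
move_joints(j);line_to(*bp(0,.04),rate=.1);line_to(*bp(0,0),rate=.08);st("at");wrist("g1")
gripper_to(0.);st("grip")
line_to(*bp(0,.04),rate=.08);st("lift");wrist("g2")
cv2.imwrite("pics/g12.png",np.hstack([cv2.resize(cv2.imread(f"pics/{n}.png"),(400,300)) for n in("g1","g2")]))
E
```

```text
flip 10.98 [0.4451 0.1932 0.2742] F [ 0.88 -0.06  0.93] M [-0.12  0.55 -0.01] w 0.499 g 0.0
at 13.05 [0.4604 0.1997 0.0227] F [ 0.47 -0.4   0.89] M [-0.06  0.41 -0.05] w 0.501 g 0.0
grip 13.57 [0.4606 0.1996 0.023 ] F [-1.18 -1.31  4.29] M [-0.26  0.19 -0.07] w 0.267 g 29.9
lift 14.22 [0.4594 0.1996 0.0616] F [-0.36  0.44 -3.28] M [-0.16  0.77  0.03] w 0.264 g 29.9
```

View pics/g12.png

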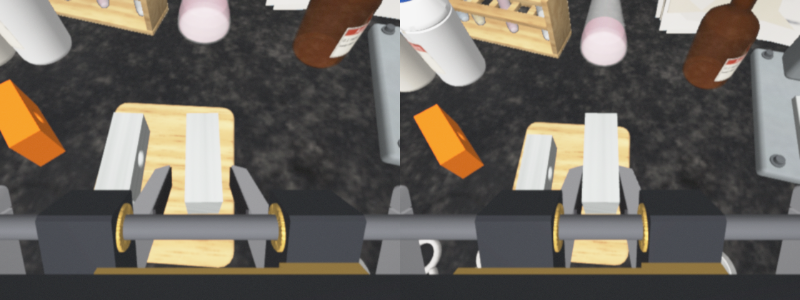

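The block is held (width 0.267, about 3.2 N) and the short block is undisturbed. Next I take it to the anvil.

Run:
```python
from h import *
line_to(*bp(0,.1,50),rate=.15)
move_pose(*ap(-.1,.1,50));st("pre")
line_to(*ap(-.1,.012),rate=.12);st("low")
line_to(*ap(-.09,.002),rate=.08);o=st("low2")
F0=o["force"]
for dx in(-.06,-.045,-.03,-.015,0):
    line_to(*ap(dx,.002),rate=.05);o=st(dx)
    if np.linalg.norm(o["force"]-F0)>6:print("contact");break
wrist("a1")
```

```text
pre 16.12 [ 0.47   -0.0188  0.1367] F [-0.23  0.4  -3.29] M [-0.01  0.93  0.03] w 0.262 g 29.9
low 17.02 [ 0.4675 -0.0185  0.0467] F [ 0.08  0.03 -3.48] M [-0.02  0.81  0.01] w 0.263 g 29.9
low2 17.35 [ 0.4773 -0.0192  0.0367] F [ 0.3   0.01 -2.67] M [0.05 0.79 0.01] w 0.263 g 29.9
-0.06 18.1 [ 0.5069 -0.0204  0.0361] F [ 0.09  0.24 -2.4 ] M [ 0.02  0.77 -0.01] w 0.265 g 29.9
-0.045 18.55 [ 0.5226 -0.0213  0.0364] F [ 0.52  0.82 -2.79] M [-0.03  0.81  0.03] w 0.259 g 29.9
-0.03 19.0 [ 0.5376 -0.0219  0.0364] F [ 0.02  0.31 -3.56] M [-0.03  0.78 -0.04] w 0.264 g 29.9
-0.015 19.45 [ 0.5526 -0.0225  0.0364] F [ 0.09  0.7  -3.16] M [0.03 0.78 0.04] w 0.262 g 29.9
0 19.9 [ 0.5676 -0.0232  0.0364] F [-0.63  0.03 -2.92] M [0.05 0.82 0.  ] w 0.265 g 29.9
```

View pics/a1.png

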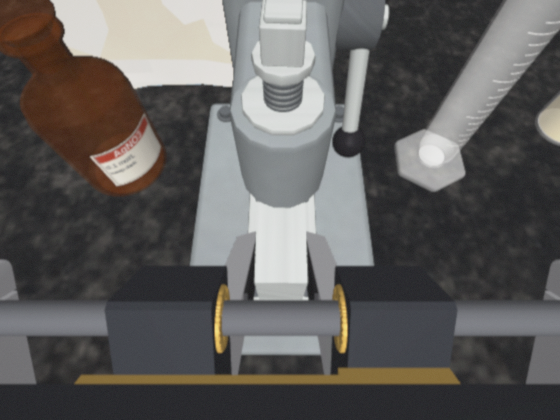

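The block is under the nose at image (282,240), centred on the anvil. The head's flat front face at (284,40) looks square to the press. I'll lower it, release and retract.

Run:
```python
from h import *
F0=get_obs()["force"][2]
for dz in(.001,.0003,-.0004,-.0011,-.0018):
    line_to(*ap(0,dz),rate=.02);o=st(dz)
    if o["force"][2]-F0>3:break
gripper_to(.5);pause(.25);o=st("rel")
line_to(*ap(-.06,.008),rate=.15)
p,q=ap(-.1,.1,50);line_to(p,q,rate=.2)
wrist("a2")
j=get_obs()["joint_positions"];print(j)
cv2.imwrite("pics/a2.png",cv2.resize(cv2.imread("pics/a2.png"),(560,420)))
```

```text
0.001 20.2 [ 0.5669 -0.0231  0.0352] F [-0.81 -0.57 -2.35] M [0.   0.8  0.02] w 0.263 g 29.9
0.0003 20.45 [ 0.5673 -0.0231  0.035 ] F [-0.85 -0.58 -0.01] M [0.01 0.62 0.05] w 0.267 g 29.9
-0.0004 20.7 [ 0.5677 -0.0231  0.035 ] F [-4.23  0.18  4.11] M [-0.06  0.43 -0.07] w 0.264 g 29.9
rel 21.51 [ 0.5672 -0.0231  0.0341] F [0.21 0.71 0.81] M [ 0.03  0.38 -0.02] w 0.503 g 0.0
[-0.45300352 -0.06155293  2.58171012  2.14474185  0.37206274 -0.87891426]
```

View pics/a2.png

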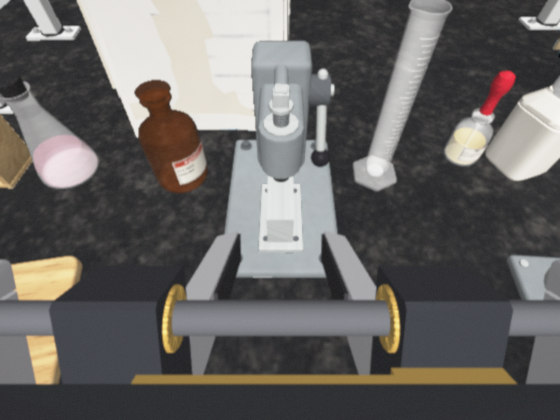

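```bash
cat >> h.py <<'E'
SY=-.098
def dq(L,yaw=SY,sgn=1): # tool z=(sinL,0,-cosL) in stand yaw, tool x along sgn*Y
    return (R.from_euler('z',yaw)*R.from_euler('y',-np.radians(L))*R.from_euler('z',sgn*np.pi/2)*R.from_euler('x',np.pi)).as_quat()
BAR=np.array([.4457,-.283,.083])
E
python3 - <<'E'
from h import *
for sgn in(1,-1):
  for L in(26,30,32,34,38):
    for b in(.0,.03,.06,.1,.14):
      q=dq(L,sgn=sgn);s=solve_ik(tcp(BAR,q,b),q);print(sgn,L,b,None if s is None else np.round(s,2))
E
```

```text
1 26 0.0 [-0.93  0.2   2.15  0.64  0.58 -1.34]
1 26 0.03 [-0.96  0.14  2.13  0.58  0.65 -1.29]
1 26 0.06 [-0.99  0.09  2.1   0.54  0.73 -1.26]
1 26 0.1 [-1.03  0.02  2.07  0.49  0.84 -1.22]
1 26 0.14 [-1.07 -0.04  2.02  0.46  0.95 -1.2 ]
1 30 0.0 [-0.98  0.2   2.2   0.83  0.55 -1.56]
1 30 0.03 [-1.01  0.14  2.18  0.75  0.62 -1.49]
1 30 0.06 [-1.05  0.08  2.16  0.68  0.7  -1.44]
1 30 0.1 [-1.1   0.01  2.13  0.62  0.81 -1.39]
1 30 0.14 [-1.15 -0.06  2.09  0.58  0.92 -1.36]
1 32 0.0 [-1.    0.2   2.22  0.93  0.55 -1.67]
1 32 0.03 [-1.04  0.14  2.21  0.83  0.62 -1.59]
1 32 0.06 [-1.08  0.08  2.19  0.76  0.69 -1.53]
1 32 0.1 [-1.13  0.    2.16  0.69  0.8  -1.48]
1 32 0.14 [-1.19 -0.07  2.12  0.64  0.92 -1.45]
1 34 0.0 [-1.03  0.2   2.25  1.03  0.55 -1.79]
1 34 0.03 [-1.07  0.14  2.24  0.92  0.62 -1.7 ]
1 34 0.06 [-1.11  0.08  2.22  0.84  0.69 -1.64]
1 34 0.1 [-1.17 -0.    2.19  0.76  0.8  -1.57]
1 34 0.14 [-1.24 -0.07  2.15  0.69  0.92 -1.53]
1 38 0.0 [-1.08  0.22  2.3   1.22  0.58 -2.03]
1 38 0.03 [-1.13  0.15  2.29  1.1   0.63 -1.93]
1 38 0.06 [-1.18  0.08  2.28  1.    0.7  -1.85]
1 38 
[... 604 characters left out ...]
  0.93  0.55  1.47]
-1 32 0.03 [-1.04  0.14  2.21  0.83  0.62  1.55]
-1 32 0.06 [-1.08  0.08  2.19  0.76  0.69  1.61]
-1 32 0.1 [-1.13  0.    2.16  0.69  0.8   1.66]
-1 32 0.14 [-1.19 -0.07  2.12  0.64  0.92  1.69]
-1 34 0.0 [-1.03  0.2   2.25  1.03  0.55  1.35]
-1 34 0.03 [-1.07  0.14  2.24  0.92  0.62  1.44]
-1 34 0.06 [-1.11  0.08  2.22  0.84  0.69  1.51]
-1 34 0.1 [-1.17 -0.    2.19  0.76  0.8   1.57]
-1 34 0.14 [-1.24 -0.07  2.15  0.69  0.92  1.61]
-1 38 0.0 [-1.08  0.22  2.3   1.22  0.58  1.11]
-1 38 0.03 [-1.13  0.15  2.29  1.1   0.63  1.21]
-1 38 0.06 [-1.18  0.08  2.28  1.    0.7   1.3 ]
-1 38 0.1 [-1.25  0.    2.25  0.89  0.81  1.38]
-1 38 0.14 [-1.33 -0.07  2.21  0.81  0.93  1.43]
```

Run:
```python
from h import *
import pickle,itertools
q=dq(32)
move_pose(tcp(BAR+[0,0,.12],dq(20),.12),dq(20))
move_pose(tcp(BAR,q,.12),q);st("pre");s=wrist("d1")
def box(c,T,C,Rm,dims,im,x0,y0,k,col):
    V=np.array(list(itertools.product(*[(-d/2,d/2) for d in dims])))
    P=(proj(c,T,C+V@Rm.T)-[x0,y0])*k
    for i in range(8):
        for j in range(i):
            if np.sum(np.abs(V[i]-V[j])>1e-9)==1: cv2.line(im,tuple(np.int32(P[i])),tuple(np.int32(P[j])),col,1,cv2.LINE_AA)
def crop(n,ctr,w):
    im=cv2.imread(f"pics/{n}.png");h=w*3//4;x0=int(np.clip(ctr[0]-w/2,0,560-w));y0=int(np.clip(ctr[1]-h/2,0,420-h));k=400/w
    return cv2.resize(im[y0:y0+h,x0:x0+w],(400,300),interpolation=cv2.INTER_CUBIC),x0,y0,k
Rb=(R.from_euler('z',SY)*R.from_euler('y',-np.radians(32))).as_matrix()
pc=proj(s,s["T"],BAR)[0];im,*a=crop("d1",pc,180);raw=im.copy();box(s,s["T"],BAR,Rb,(.012,.064,.016),im,*a,(0,255,0));print(pc,a)
out=[raw,im]
H=np.r_[ANV,.1645]
for n in("a1","wp"):
    c=pickle.load(open(f"pics/{n}.pkl","rb"));ph=proj(c,c["T"],H)[0];i2,*a=crop(n,ph,100);print(n,ph,a)
    box(c,c["T"],H-[0,0,.007],R.from_euler('z',PY).as_matrix(),(.012,.012,.014),i2,*a,(0,0,255));out.append(i2)
cv2.imwrite("pics/comp4.png",np.vstack([np.hstack(out[:2]),np.hstack(out[2:])]))
```

```text
pre 25.0 [ 0.393  -0.2782  0.1693] F [ 0.37 -0.45  0.47] M [-0.05  0.29 -0.04] w 0.501 g 0.0
[279.40716318 206.35396854] [189, 138, 2.2222222222222223]
a1 [283.158435     8.76953602] [233, 0, 4.0]
wp [280.50617085 197.076085  ] [230, 159, 4.0]
```

View pics/comp4.png

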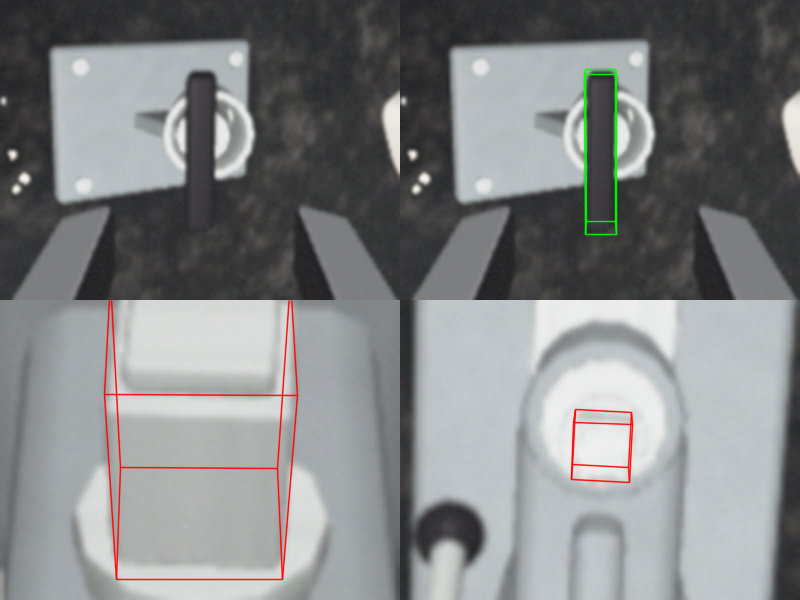

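The bar overlay sits on the real bar, which appears slightly smaller, so it lies about 7 mm lower along its axis (about 0.077 m high, which agrees with the top camera). The head overlay fits to about 1 mm, with a head yaw near -0.08. I'll grasp the driver now.

```bash
cat >> h.py <<'E'
BAR2=np.array([.4494,-.2835,.077]);QD=dq(32);HY=-.08
def sp(mz,yaw=HY,dx=0,dy=0): # driver mouth at height mz over the screw
    return np.r_[ANV[0]+dx,ANV[1]+dy,mz+.061],down(np.pi+yaw)
E
python3 - <<'E'
from h import *
line_to(tcp(BAR2,QD,.05),rate=.15);gripper_to(.4)
line_to(tcp(BAR2,QD,.002),rate=.08);st("at")
gripper_to(0.);o=st("grip")
np.save("grip.npy",np.r_[o["tool_pos"],o["ee_rot"]])
line_to(tcp(BAR2,QD,.082),rate=.1);st("out")
q=dq(15);move_pose([.46,-.25,.27],q)
move_pose(*sp(.19));o=st("over");print(np.round(o["joint_positions"],3))
s=wrist("o1");t=snapshot("scene")["pixels"][:,:,::-1]
cv2.imwrite("pics/comp5.png",np.hstack([cv2.resize(cv2.imread("pics/o1.png"),(400,300)),cv2.resize(t[130:265,280:460],(400,300),interpolation=cv2.INTER_CUBIC)]))
E
```

```text
at 26.86 [ 0.4584 -0.2843  0.0625] F [-0.35 -0.47 -0.2 ] M [-0.07  0.26  0.02] w 0.403 g 0.0
grip 27.38 [ 0.4584 -0.2846  0.0629] F [-0.22 -0.22  0.95] M [-0.02  0.28  0.04] w 0.127 g 30.0
out 28.32 [ 0.416  -0.2799  0.1299] F [-0.03  0.4  -2.38] M [-0.06  0.48  0.02] w 0.126 g 30.0
over 30.15 [ 0.586  -0.0252  0.2499] F [-0.11  0.42 -1.26] M [-0.03  0.04 -0.03] w 0.124 g 30.0
[-1.610e-01  2.740e-01  1.398e+00 -1.000e-03  1.472e+00 -1.650e+00]
```

Run:
```python
from h import *
pause(.3);o=st("settle")
F0=o["force"];e=sp(.19)[0]-o["tool_pos"];print("err",e)
line_to(*sp(.172),rate=.06);F0=get_obs()["force"]
for mz in np.arange(.170,.147,-.002):
    line_to(*sp(mz),rate=.03);o=st(round(mz,4))
    if o["force"][2]-F0[2]>5:break
```

```text
settle 30.55 [ 0.5868 -0.0247  0.2513] F [ 0.67  0.32 -1.93] M [0.04 0.   0.01] w 0.13 g 30.0
err [ 0.00021037  0.00069126 -0.00033563]
0.17 31.25 [ 0.5871 -0.024   0.231 ] F [ 0.81  0.18 -1.99] M [ 0.02 -0.07 -0.02] w 0.124 g 30.0
0.168 31.5 [ 0.5869 -0.024   0.2289] F [ 0.51  0.08 -1.88] M [ 0.06 -0.01  0.01] w 0.127 g 30.0
0.166 31.75 [ 0.5869 -0.024   0.2268] F [-0.   -0.14 -1.93] M [ 0.04 -0.01  0.03] w 0.123 g 30.0
0.164 32.0 [ 0.5869 -0.024   0.2248] F [-0.5  -0.16 -2.6 ] M [ 0.01 -0.02  0.02] w 0.126 g 30.0
0.162 32.25 [ 0.5869 -0.024   0.2228] F [ 0.55 -0.65 -1.94] M [ 0.   -0.02  0.01] w 0.126 g 30.0
0.16 32.5 [ 0.5869 -0.024   0.2208] F [-0.35 -0.27 -1.74] M [-0.02 -0.03 -0.04] w 0.127 g 30.0
0.158 32.75 [ 0.5873 -0.0241  0.2196] F [-0.7  -0.1   1.44] M [-0.    0.03  0.01] w 0.123 g 30.0
0.156 33.0 [ 0.5876 -0.0239  0.2187] F [-0.6  0.2  6.8] M [ 0.12  0.25 -0.01] w 0.125 g 30.0
```

Run:
```python
from h import *
o=st();s=wrist("o2");t=snapshot("scene")
M=o["tool_pos"]-[0,0,.061]
im=cv2.imread("pics/o2.png");p=proj(s,s["T"],M)[0];print("wrist mouth px",p)
p2=proj(t,t["extrinsics"],M)[0];print("scene mouth px",p2)
def crop(im,c,w):
    h=w*3//4;x0=int(np.clip(c[0]-w/2,0,560-w));y0=int(np.clip(c[1]-h/2,0,420-h));print(x0,y0);return cv2.resize(im[y0:y0+h,x0:x0+w],(400,300),interpolation=cv2.INTER_CUBIC)
tt=np.ascontiguousarray(t["pixels"][:,:,::-1])
cv2.imwrite("pics/comp6.png",np.vstack([np.hstack([crop(im,(280,210),400),crop(im,p,120)]),np.hstack([crop(tt,p2,120),crop(tt,p2,48)])]))
```

```text
33.0 [ 0.5876 -0.0239  0.2187] F [-0.6  0.2  6.8] M [ 0.12  0.25 -0.01] w 0.125 g 30.0
wrist mouth px [279.72417698 217.76088631]
scene mouth px [331.71118628 189.54263518]
80 60
219 172
271 144
307 171
```

View pics/comp6.png

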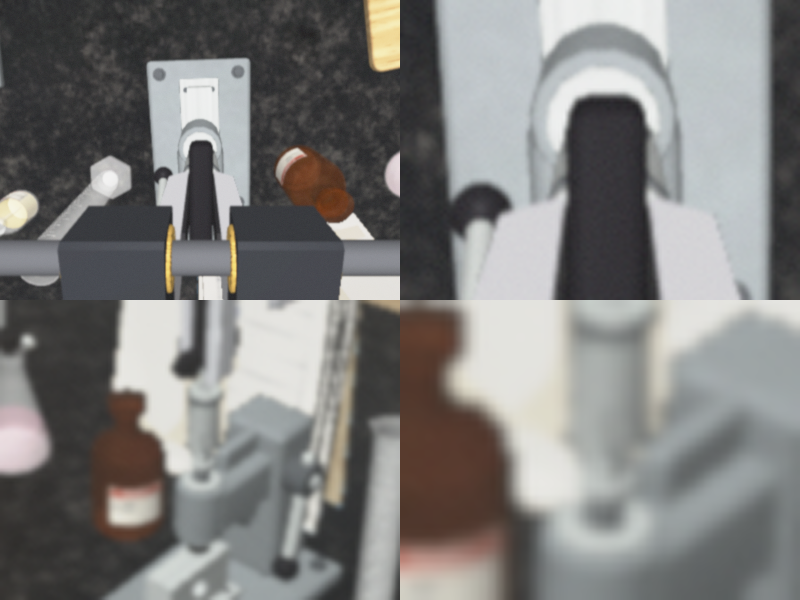

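The scene crop shows the barrel's mouth only about 12 to 15 mm above the nose top (crop 4 at y≈480 against 530). That means the socket is down over the head and resting on the flange. The bar was about 8 mm lower than assumed. Now I turn clockwise, easing off the flange first.

```bash
cat >> h.py <<'E'
def turn(a,Z0=.1605):
    p,q=sp(Z0-1.592e-3*a,HY-a)
    j=solve_ik(p,q)
    if j is None: print("no ik",a);return None
    move_joints(j)
    m=[];f=[]
    for _ in range(6):
        pause(.015);o=get_obs();m.append(o["moment"][2]);f.append(o["force"])
    print(f"a={a:.2f} t={o['time']:.2f} Mz={np.mean(m):.3f} F={np.round(np.mean(f,0),1)} M={np.round(o['moment'][:2],2)} j6={o['joint_positions'][5]:.2f} z={o['tool_pos'][2]:.4f}");return np.mean(m)
E
python3 - <<'E'
from h import *
line_to(*sp(.1605),rate=.03)
for a in(0,.6,1.2,1.6,2.0,2.3,2.5):
    m=turn(a)
    if abs(m)>.2:break
E
```

```text
a=0.00 t=33.75 Mz=-0.009 F=[ 0.1  0.  -2. ] M=[ 0.03 -0.02] j6=-1.65 z=0.2212
a=0.60 t=34.48 Mz=-0.017 F=[-0.1 -0.1 -1.2] M=[-0.08  0.04] j6=-1.05 z=0.2205
a=1.20 t=35.20 Mz=-0.008 F=[-0.1 -0.6 -0.7] M=[-0.19  0.1 ] j6=-0.45 z=0.2197
a=1.60 t=35.77 Mz=0.004 F=[-0.8  0.2 -2. ] M=[-0.1  0.2] j6=-0.05 z=0.2188
a=2.00 t=36.33 Mz=0.010 F=[-1.1 -0.1 -1.2] M=[-0.07  0.39] j6=0.35 z=0.2183
a=2.30 t=36.83 Mz=-0.023 F=[-1.6  0.2  1. ] M=[-0.03  0.6 ] j6=0.65 z=0.2181
a=2.50 t=37.23 Mz=-0.035 F=[-1.9  0.1  2.7] M=[0.01 0.62] j6=0.85 z=0.2178
```

Torque stays near zero while Fz grows, so the socket is sitting on the head's top rather than over it. The -x side force says the head is a bit nearer than I assumed. I'll lift, go back to zero turn and search in x.

Run:
```python
from h import *
p,q=sp(.1635,HY);line_to(sp(.1635,HY-2.5)[0],rate=.05)
move_joints(solve_ik(p,q));pause(.1);F0=get_obs()["force"]
ok=False
for dx,dy in((-.002,0),(-.003,0),(-.001,0),(-.002,.0015),(-.002,-.0015)):
    line_to(*sp(.162,HY,dx,dy),rate=.05)
    for mz in(.1585,.1565,.1545):
        line_to(*sp(mz,HY,dx,dy),rate=.04);o=get_obs();df=o["force"]-F0
        if df[2]>3:break
    print(dx,dy,mz,"t",round(o["time"],2),np.round(df,1),np.round(o["moment"],2),np.round(o["tool_pos"],4))
    if df[2]<=3: ok=True;break
print(ok)
```

```text
-0.002 0 0.1545 t 40.77 [ 1.1 -1.2 -0.2] [-0.19 -0.08 -0.06] [ 0.5849 -0.0242  0.2153]
True
```

```bash
sed -i 's/^ANV=.*/ANV=np.array([.587,-.024])/' h.py
cat >> h.py <<'E'
_sp=sp
def sp(mz,yaw=HY,dx=-.002,dy=0): return _sp(mz,yaw,dx,dy)
E
python3 - <<'E'
from h import *
line_to(*sp(.1495),rate=.04);st("deep")
for a in(0,.9,1.8,2.2,2.5):
    m=turn(a,.1495)
    if abs(m)>.2:break
E
```

```text
deep 41.04 [ 0.5849 -0.0242  0.21  ] F [ 1.75 -1.17 -3.11] M [-0.3  -0.2  -0.03] w 0.125 g 30.0
a=0.00 t=41.39 Mz=0.004 F=[ 0.7 -1.6 -2.6] M=[-0.35 -0.19] j6=-1.65 z=0.2104
a=0.90 t=42.36 Mz=0.041 F=[ 0.8 -1.6 -1. ] M=[-0.42 -0.19] j6=-0.75 z=0.2093
a=1.80 t=43.33 Mz=0.062 F=[ 1.5 -0.5 -0.5] M=[-0.26 -0.29] j6=0.15 z=0.2079
a=2.20 t=43.89 Mz=0.013 F=[ 1.9 -0.3 -0.4] M=[-0.1  -0.45] j6=0.55 z=0.2072
a=2.50 t=44.38 Mz=0.016 F=[ 2.6 -0.8 -0.5] M=[-0.17 -0.62] j6=0.85 z=0.2067
```

Run:
```python
from h import *
for a in(2.75,2.95,3.15,3.35,3.5):
    m=turn(a,.1495)
    if abs(m)>.13:break
```

```text
a=2.75 t=44.83 Mz=0.006 F=[ 3.3 -0.3 -0.5] M=[-0.16 -0.72] j6=1.10 z=0.2062
a=2.95 t=45.24 Mz=0.020 F=[ 3.7 -0.4 -0.3] M=[-0.09 -0.77] j6=1.30 z=0.2059
a=3.15 t=45.65 Mz=0.004 F=[ 3.7 -0.6 -0.5] M=[-0.21 -0.79] j6=1.50 z=0.2055
a=3.35 t=46.06 Mz=-0.008 F=[ 3.8 -0.9 -0. ] M=[-0.23 -0.81] j6=1.70 z=0.2052
a=3.50 t=46.42 Mz=0.008 F=[ 3.8 -0.6 -0.2] M=[-0.26 -0.78] j6=1.85 z=0.2050
```

Torque residuals are too weak to show touch. So I'll measure the starting screw height offline from the earlier close picture a1, referenced to the nose's lower edge in the same picture.

Run:
```python
from h import *
import pickle
c=pickle.load(open("pics/a1.pkl","rb"));T=c["T"]
g=cv2.cvtColor(c["pixels"],cv2.COLOR_RGB2GRAY).astype(float)
for x in(278,284,290):
    col=g[:,x-2:x+3].mean(1);print(x,"rows0-225:",[int(v) for v in col[:225:1]])
A=np.r_[.585,-.024];d=u2(PY)
def pr(x,z):return np.round(proj(c,T,np.r_[A+x*d,z])[0],1)
print("nose bottom front",pr(-.019,.083),"nose top front",pr(-.019,.135),"anvil front",pr(-.054,.024))
for f in(.043,.0445,.046,.0465):
    print(f,"top edge",pr(-.00475,.12+f),"shoulder",pr(-.006,.118+f),"head base",pr(-.006,.106+f),"flange front",pr(-.0095,.106+f))
```

```text
278 rows0-225: [214, 214, 215, 217, 217, 218, 218, 218, 218, 218, 218, 218, 217, 215, 216, 217, 216, 210, 197, 185, 180, 172, 164, 186, 212, 218, 221, 220, 212, 193, 181, 179, 179, 178, 178, 178, 179, 178, 178, 178, 178, 178, 179, 178, 178, 178, 178, 179, 178, 178, 178, 178, 178, 177, 176, 177, 178, 177, 176, 177, 177, 176, 176, 176, 175, 175, 194, 212, 214, 214, 214, 214, 216, 217, 217, 209, 197, 187, 183, 179, 176, 173, 169, 164, 153, 133, 112, 97, 95, 111, 137, 142, 123, 103, 94, 106, 132, 139, 122, 103, 95, 110, 135, 138, 117, 100, 98, 117, 133, 127, 117, 144, 190, 214, 217, 217, 218, 218, 219, 219, 220, 219, 220, 220, 219, 219, 219, 219, 220, 218, 211, 199, 189, 176, 163, 164, 170, 173, 173, 174, 173, 174, 175, 175, 175, 175, 173, 164, 153, 147, 144, 141, 137, 136, 135, 134, 134, 135, 135, 136, 135, 136, 135, 135, 136, 135, 136, 136, 136, 137, 137, 136, 137, 137, 137, 136, 136, 135, 134, 135, 136, 136, 136, 136, 136, 136, 137, 137, 137, 136, 135, 135, 135, 135, 135, 136, 135, 135, 135, 135, 134, 135, 133, 133, 134, 134, 143, 173, 207, 218, 220, 220, 220, 220, 221, 221, 220, 220,
[... 1734 characters left out ...]
, 175, 207, 217, 217, 218, 218, 219, 219, 220, 220, 220, 220, 220, 219, 219, 218, 218, 219, 218, 212, 200, 189, 175, 163, 164, 171, 174, 172, 173, 174, 174, 173, 174, 174, 174, 172, 163, 152, 147, 143, 141, 138, 136, 135, 135, 136, 136, 135, 136, 136, 136, 137, 137, 136, 137, 137, 136, 136, 135, 136, 135, 134, 136, 134, 134, 134, 133, 133, 133, 134, 134, 135, 134, 134, 134, 134, 134, 134, 134, 134, 134, 134, 134, 135, 133, 133, 134, 133, 134, 133, 133, 133, 133, 133, 134, 145, 174, 206, 219, 221, 221, 221, 221, 221, 221, 221, 221, 221, 221, 222, 222, 222, 221, 222]Traceback (most recent call last):
  File "<stdin>", line 7, in <module>
NameError: name 'PY' is not defined. Did you mean: 'BY'?
```

```bash
sed -i 's/^ANV=.*/ANV=np.array([.587,-.024]);PY=-.043/' h.py
python3 - <<'E'
from h import *
import pickle
c=pickle.load(open("pics/a1.pkl","rb"));T=c["T"]
A=np.r_[.585,-.024];d=u2(PY)
def pr(x,z):return np.round(proj(c,T,np.r_[A+x*d,z])[0],1)
print("nose bottom front(204)",pr(-.019,.083),"nose top front(147)",pr(-.019,.135))
for f in(.043,.0445,.046,.0465):
    print(f,"top edge(20)",pr(-.00475,.12+f),"shoulder(29)",pr(-.006,.118+f),"base(66)",pr(-.006,.106+f),"flange front(75.5)",pr(-.0095,.106+f))
E
```

```text
nose bottom front(204) [282.2 215.6] nose top front(147) [282.9 145.1]
0.043 top edge(20) [283.5  31.3] shoulder(29) [283.5  41.7] base(66) [283.1  79. ] flange front(75.5) [283.2  87.9]
0.0445 top edge(20) [283.6  25.7] shoulder(29) [283.5  36.4] base(66) [283.2  74.8] flange front(75.5) [283.2  83.7]
0.046 top edge(20) [283.6  19.9] shoulder(29) [283.6  30.9] base(66) [283.2  70.5] flange front(75.5) [283.3  79.5]
0.0465 top edge(20) [283.7  17.9] shoulder(29) [283.6  29. ] base(66) [283.2  69. ] flange front(75.5) [283.3  78. ]
```

```bash
cat >> h.py <<'E'
def sp(mz,yaw=HY,dx=-.0006,dy=-.0003): return _sp(mz,yaw,dx,dy)
E
python3 - <<'E'
from h import *
b=None
for a in(3.5,3.75,3.95,4.15):
    m=turn(a,.1495)
    if b is None:b=m
    if abs(m-b)>.12:break
E
```

```text
a=3.50 t=46.77 Mz=0.011 F=[ 1.8 -0.7 -0.1] M=[-0.13 -0.29] j6=1.85 z=0.2047
a=3.75 t=47.23 Mz=0.016 F=[ 1.5 -0.5 -1.1] M=[-0.13 -0.2 ] j6=2.10 z=0.2043
a=3.95 t=47.63 Mz=-0.013 F=[ 1.  -0.7 -1.7] M=[-0.21 -0.14] j6=2.30 z=0.2040
a=4.15 t=48.04 Mz=0.012 F=[ 0.8 -0.5 -2.3] M=[-0.19 -0.05] j6=2.50 z=0.2037
```

Run:
```python
from h import *
F0=get_obs()["force"]
for mz in np.arange(.1415,.133,-.001):
    line_to(*sp(mz,HY-4.15),rate=.04);o=get_obs();print(round(mz,4),np.round(o["force"]-F0,1),round(o["tool_pos"][2]-.061,4),round(o["time"],2))
    if (o["force"]-F0)[2]>4:break
```

```text
0.1415 [-1.2  0.4  1. ] 0.1414 48.29
0.1405 [-1.6  0.9  3.5] 0.1407 48.54
0.1395 [-2.1  0.2  9.5] 0.1405 48.79
```

Run:
```python
from h import *
def go(a):
    move_joints(solve_ik(*sp(.1490-1.592e-3*a,HY-a)));r=[]
    for _ in range(7):
        o=get_obs();r.append((round(o["moment"][2],3),round(o["tau"][5],3)));pause(.01)
    print(a,round(o["time"],2),r,o["joint_positions"][5])
go(3.6);go(4.2)
```

```text
3.6 49.43 [(np.float64(-0.057), np.float64(-0.055)), (np.float64(-0.052), np.float64(-0.047)), (np.float64(-0.031), np.float64(-0.04)), (np.float64(-0.005), np.float64(-0.034)), (np.float64(-0.018), np.float64(-0.03)), (np.float64(-0.066), np.float64(-0.027)), (np.float64(-0.007), np.float64(-0.024))] 1.9509315446097781
4.2 50.12 [(np.float64(0.031), np.float64(0.049)), (np.float64(0.031), np.float64(0.041)), (np.float64(0.013), np.float64(0.035)), (np.float64(-0.033), np.float64(0.031)), (np.float64(0.051), np.float64(0.027)), (np.float64(-0.008), np.float64(0.024)), (np.float64(-0.001), np.float64(0.022))] 2.5480561064145366
```

Run:
```python
from h import *
a=4.27;move_joints(solve_ik(*sp(.1490-1.592e-3*a,HY-a)));pause(.25);print(get_obs()["joint_positions"][5])
line_to(sp(.178,HY-a)[0],rate=.1);st("off")
move_pose([.46,-.25,.27],dq(15))
move_pose(tcp(BAR2,QD,.084),QD);o=st("pre")
line_to(tcp(BAR2,QD,.04),rate=.1);st("mid")
line_to(tcp(BAR2,QD,.012),rate=.08);st("near")
line_to(tcp(BAR2,QD,.001),rate=.06);st("in")
```

```text
2.6185100987287653
off 51.13 [ 0.5862 -0.024   0.2388] F [-0.62  0.62 -1.78] M [ 0.05  0.13 -0.01] w 0.126 g 30.0
pre 54.72 [ 0.4158 -0.2812  0.1331] F [ 0.38 -0.22 -2.11] M [-0.04  0.5  -0.02] w 0.122 g 30.0
mid 55.31 [ 0.4391 -0.2825  0.0953] F [-0.77  0.71 -1.31] M [-0.08  0.49  0.05] w 0.123 g 30.0
near 55.81 [ 0.4534 -0.2841  0.0715] F [ 1.02 -0.64 -0.83] M [ 0.01  0.2  -0.01] w 0.121 g 30.0
in 56.14 [ 0.4592 -0.2851  0.0628] F [-1.24  0.23  3.33] M [-0.06  0.16 -0.02] w 0.122 g 30.0
```

Run:
```python
from h import *
gripper_to(.4);pause(.12)
line_to(tcp(BAR2,QD,.08),rate=.2);st("off")
move_pose(*ap(-.1,.1,50));o=st("pre");gripper_to(.5)
line_to(*ap(-.055,.008),rate=.25);line_to(*ap(0,0),rate=.15);st("at")
gripper_to(0.);o=st("grip")
```

```text
off 57.4 [ 0.4172 -0.2805  0.1287] F [0.08 0.31 0.58] M [-0.03  0.32  0.07] w 0.399 g 0.0
pre 58.67 [ 0.4702 -0.0192  0.1366] F [0.69 0.23 0.21] M [-0.    0.48  0.  ] w 0.396 g 0.0
at 60.23 [ 0.566  -0.0231  0.0346] F [-0.98 -0.14 -0.33] M [-0.02  0.45 -0.06] w 0.499 g 0.0
grip 60.7 [ 0.5665 -0.0231  0.0345] F [-5.61 -0.67  6.86] M [-0.14  0.43 -0.08] w 0.264 g 30.0
```

Run:
```python
from h import *
line_to(*ap(-.05,.0003),rate=.12);st("out")
line_to(*ap(-.1,.1,50),rate=.25);st("up")
move_pose(*bp(0,.1,50));st("over")
line_to(*bp(0,.03),rate=.2);line_to(*bp(0,.001),rate=.08);o=st("low")
gripper_to(.5);st("rel")
line_to(*bp(0,.05),rate=.2);o=st("done")
```

```text
out 61.27 [ 0.5169 -0.0211  0.0345] F [-1.1   0.74 -0.28] M [0.07 0.63 0.07] w 0.263 g 30.0
up 62.0 [ 0.4699 -0.0194  0.1368] F [ 0.39  0.44 -2.15] M [ 0.01  0.94 -0.01] w 0.264 g 30.0
over 63.28 [0.4629 0.2002 0.1242] F [ 0.65  0.14 -2.89] M [-0.15  0.87 -0.03] w 0.262 g 30.0
low 64.3 [0.4604 0.1997 0.0241] F [-0.58 -0.3  -2.61] M [-0.15  0.76  0.01] w 0.266 g 30.0
rel 64.86 [0.4605 0.1997 0.0237] F [-0.2  -0.02  0.3 ] M [-0.07  0.46 -0.03] w 0.5 g 0.0
done 65.48 [0.4602 0.1996 0.0725] F [-0.12 -0.27 -0.3 ] M [-0.06  0.38  0.  ] w 0.5 g 0.0
```

```bash
python3 -c "
from station import *
print(finish_job())"
```

```text
the job is handed in; nothing more can be done
None
```

I handed the job in at about 65.5 s with every step carried out in order, but I could not confirm that the screw's foot drags on the block: the wrist torque never showed the touch, so I set the screw by turn count (4.27 rad) from a starting foot height of about 46 mm read off a picture; by that reckoning it stands near 39.3 mm over the anvil. By forces, positions and grip readings, the driver went home in its stand and the taller block was released on the board beside the shorter one, but I took no picture afterwards to check.

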